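# Clear two broken vials into the broken-glass unit

## Task

Two of the amber vials on the steel tray are broken (no cap, jagged rim). Put both into the red-hooded broken-glass unit: reach in under the canopy, push the sprung flap in, hold it open while you let each vial drop through the slot, and let the flap spring shut. Leave the sound, capped vials standing where they are and do not disturb the other things on the bench.

Things in the scene. Friction and masses are not known exactly. Their poses are not given: they have to be found in the camera images.
- bin: broken-glass unit fixed to the bench: yellow tub, red hood, 260 deep (x), 240 wide (y), 316 mm high, hollow, walls 4. Origin: centre of its underside; +x from its front to its back, front (-x) turned roughly towards the tray, z up. Front wall upright to 110 mm height; then the face with the slot slopes back and up, 42 degrees above horizontal, for 140 mm; then an upright wall to the top cover
- canopy (a point): middle of the front lower edge of the unit's top cover, 300 mm above the bench; axes as bin. The cover overhangs the slot as a canopy over the full width: a gripper held straight down cannot enter the slot, one tilted 25 to 45 degrees (fingers pointing down and towards the unit's +x) can
- flap (a joint): steel flap with a grey push patch that closes the slot, hinged along the slot's upper edge: 0 shut, 1.4 rad fully pushed in (swings inwards and down). A spring shuts it again: pushing at mid-flap takes about 0.7 to 2 N; left alone it shuts at once
- slot (a point): fixed point on the plane of the slot, midway across its width; axes parallel to bin. The slot is 170 mm wide (y) and 110 mm long up the slope: from this point it runs 55 mm down the slope to its lower edge and 55 mm up the slope to the flap's hinge. Behind it the tub is empty to its floor, about 150 mm below
- reject_a_mid (a point): middle, 35 mm above the foot, of a broken amber glass vial standing upright on the tray: round, 28 mm diameter, solid wall to 70 mm height with a jagged open rim up to 13 mm above that, no cap, no label, about 30 g; z axis along the vial, up. To be thrown away
- reject_b_mid (a point): middle, 35 mm above the foot, of a broken amber glass vial standing upright on the tray: round, 28 mm diameter, solid wall to 70 mm height with a jagged open rim up to 13 mm above that, no cap, no label, about 30 g; z axis along the vial, up. To be thrown away
- vial_1_mid (a point): middle, 47.5 mm above the foot, of a sound amber glass vial standing upright on the tray: 28 mm diameter, 95 mm high with its white cap, paper label, about 65 g. To be left standing
- vial_2_mid (a point): middle, 47.5 mm above the foot, of a sound amber glass vial standing upright on the tray: 28 mm diameter, 95 mm high with its white cap, paper label, about 65 g. To be left standing
- vial_3_mid (a point): middle, 47.5 mm above the foot, of a sound amber glass vial standing upright on the tray: 28 mm diameter, 95 mm high with its white cap, paper label, about 65 g. To be left standing
- tray: steel inspection tray fixed on the bench, 250 x 350 x 22 mm, floor 4 mm thick; origin at the centre of its underside, x axis along its 250 mm side. The five vials stand on its floor, at least 80 mm apart (centre to centre)
- rotor_lid: black centrifuge rotor lid lying on the bench, 180 mm diameter, 37 mm high; origin at the centre of its underside
- tip_box: box of pipette tips with a blue lid, 87 x 122 x 67 mm; origin at the centre of its underside

How it is judged:
By the outcome, as a careful person would: the job done as asked, in the order asked, and still so for the second after the job is handed in, with the robot touching nothing.
It also fails if it takes over 64 s, if anything falls off the work surface, if the arm or the gripper's body presses on something with over 40 N, if the wrist force passes 120 N, or if a joint passes its speed limit or range.

## Robot

A 7-joint arm with a two-finger parallel gripper is mounted at the origin on the work surface. World frame = base frame: x ahead of the robot, y to its left, z up, the work surface at z = 0. Lengths are in m, angles in degrees, forces in N, time in s.
With the tool pointing down it reaches from about 0.425 to 0.875 m from the base axis. Payload 4.7 kg.
Tool frame: the origin (TCP) lies between the finger pads; the fingertips stand env.finger_overhang ahead of it and the grasp point (between the pads) lies 5 mm behind it (env.finger_overhang is the distance from the TCP to the fingertips, in m); z points along the fingers, y is the line along which they close (so a half turn about z gives the same grasp; the last joint's range is limited). The gripper opens to 87 mm and grips with 3 to 60 N. Pads are 19 mm wide; open, the fingers measure 117 mm over their backs; the gripper's body (75 mm by 190 mm) begins 51 mm behind the grasp point.
Start: joints at [-66.801, 18.392, -4.016, 83.108, 1.295, 78.541, -3.26], TCP at [0.248, 0.601, 0.237] pointing down, gripper open.
Joint ranges: [-163.93, 163.93], [-17.29, 119.83], [-79.2, 71.16], [3.27, 140.29], [-89.18, 269.18], [5.43, 117.66], [-154.24, 154.24]. Speed limits (degrees/s): [147.25, 147.25, 180, 180, 180, 180, 180].

## Interface

Orientations are given as [roll, pitch, yaw] about the fixed x, y, z axes, in that order (R = Rz(yaw) Ry(pitch) Rx(roll)).
In Python, from cell import telemetry, eyes, env, models gives the robot as it stands. The module is installed in compiled form; this text tells all that it offers.
- The arm moves only by the tool drive_tool, never from a script. Its arguments are lists of equal length, an entry for each row: "angular": the turn, a rotation vector about the tool's x, y, z in rad, a list of three; "delta_pos": the shift along the tool's x, y, z in cm, a list of three; "gripper": the finger opening in cm, from 0 to 8.7. A call has 1 to 20 rows; each row shifts and turns the commanded pose from where the row before left it, along the tool's axes as they then stand; what a row does not reach is not made up. A row lasts 1/10 s, in which the tool goes at most 50 mm and 8.59 degrees, less where a joint would pass 70% of its speed; a pose out of reach is approached as far as the arm can. A call with a gripper value outside its range is refused whole. The fingers move at their own pace and stop on an object; "squeeze" is the grip in N (left out, the last holds). Time passes only in rows, so rows that do not move let the fingers close. It gives the time, the measured TCP pose, the force, the opening and the grip force at its end, in the units of the state.
- telemetry.get_obs(): the state, without advancing time (a new reading comes with each control period).
- eyes.read_camera(name): name is "scene" or "top" or "wrist"; returns a dict with "pixels" (420x560x3 uint8, red, green, blue), "mtx" (3x3 intrinsics, pixels), "origin" and "orientation" of the camera in the world. Camera axes: x right, y down, z forward; pixel columns grow to the right and rows downward; lengths in m; the calibration is good to about 2 mm. The wrist camera is an equidistant fisheye: a pixel r from the principal point sees the ray r / f radians off the axis. A picture is of the moment at which its call begins. There is no depth.
- env.sign_off(): hands the job in; it is judged then, once.
Trained networks look in a picture, given as the dict that the camera call returned (one of the last four; its "shot" number tells which), for a name from the list of things; names that differ only in an ending like _2 or _b are one class to them, and where a whole thing is asked for, a point or a joint stands for the part that bears it (a point fixed in the world has none). Each returns a list of dicts, best first, with "p" (0 to 1); they miss things now and then, are a little off and sometimes report something else, mostly with a low value. They report only what shows in the picture. A call takes as long as a camera call.
- models.search_frame(picture, target): "centre" ([column, row] in pixels, amid what is visible of it).
- models.cut_out(picture, target): "pixels" (420x560 bool, what is visible of it) and "centre" ([column, row] in pixels, amid what is visible of it).
The state is a dict: "time_s": time; "qpos": joint angles; "joint_velocities": joint speeds; "effort": joint torques, N m; "tool_pos": TCP position; "tool_rot": TCP orientation; "force": force on the tool from outside, world axes, zero at the start; "wrist_torque": the same for the moment, N m; "grip_width": finger opening in m; "grasp_force": force on a finger pad.
Only numpy, scipy, OpenCV 4.12 (cv2) and the standard library are available. Lean on these libraries where they do the work, as an engineer would, in place of code of your own. Each camera call takes 0.05 s, during which the arm holds its last target. There are 200 camera calls.

## Working session

There is one attempt and no reset: what is moved stays moved. The work goes in short steps, Python scripts to look and compute and a tool call to move; the robot and the scene stay as the last step left them, time stands still between calls to the robot, and variables do not carry over. Pictures are saved under pics/ and viewed, at most 10 in all, crops included, and the job is handed in when it is done.

Besides the shell and the picture viewer there is one more tool, called after "Request:" by a JSON object that holds its "method" and its "body". drive_tool: Moves the arm, as the interface text tells. Its arguments: {"type":"object","properties":{"angular":{"type":"array","items":{"type":"array","items":{"type":"number"}}},"delta_pos":{"type":"array","items":{"type":"array","items":{"type":"number"}}},"gripper":{"type":"array","items":{"type":"number"}},"squeeze":{"type":"number"}},"required":["angular","delta_pos","gripper"]}

```bash
mkdir -p pics; cat > h.py <<'E'
import numpy as np, cv2
from cell import telemetry, eyes, env, models
from scipy.spatial.transform import Rotation as R
def mat(o):
    o=np.array(o,float)
    if o.shape==(3,3): return o
    if o.size==4: return R.from_quat(o).as_matrix()
    return R.from_euler('xyz',o,degrees=True).as_matrix()
def ray(p,uv):
    K=np.array(p['mtx']);M=mat(p['orientation'])
    d=M@np.array([(uv[0]-K[0,2])/K[0,0],(uv[1]-K[1,2])/K[1,1],1.])
    return np.array(p['origin']),d/np.linalg.norm(d)
def onz(p,uv,z):
    o,d=ray(p,uv);return o+d*(z-o[2])/d[2]
def proj(p,X):
    K=np.array(p['mtx']);M=mat(p['orientation'])
    c=(np.atleast_2d(X)-np.array(p['origin']))@M
    return (c[:,:2]/c[:,2:])*[K[0,0],K[1,1]]+[K[0,2],K[1,2]]
E
python3 - <<'E'
from h import *
np.set_printoptions(precision=3,suppress=True)
print(env.finger_overhang, {k:v for k,v in telemetry.get_obs().items() if k in('time_s','tool_pos','tool_rot','grip_width')})
for n in('scene','top'):
    p=eyes.read_camera(n); cv2.imwrite(f'pics/{n}.png',p['pixels'][...,::-1])
    print(n,p['mtx'],p['origin'],p['orientation'],p.get('shot'))
    for t,z in(('reject_a_mid',.039),('vial_1_mid',.0515),('slot',.2),('canopy',.3),('flap',.157),('bin',.2),('tray',0.004),('rotor_lid',.037),('tip_box',.067)):
        print(t,[(round(r['p'],2),np.round(r['centre'],1).tolist(),onz(p,r['centre'],z).round(3).tolist()) for r in models.search_frame(p,t)][:5])
E
```

```text
0.014 {'time_s': 0.0, 'tool_pos': array([0.247, 0.6  , 0.235]), 'tool_rot': array([-179.89 ,    0.006,  157.61 ]), 'grip_width': 0.08716714882102175}
scene [[495.167   0.    277.347]
 [  0.    495.167 214.618]
 [  0.      0.      1.   ]] [ 1.55  -0.815  1.056] [-126.864    0.766   53.54 ] 1
reject_a_mid [(0.73, [255.6, 250.1], [0.558, -0.184, 0.039])]
vial_1_mid [(0.75, [273.7, 235.1], [0.545, -0.104, 0.052]), (0.67, [381.9, 177.3], [0.515, 0.419, 0.052])]
slot [(0.65, [379.2, 179.6], [0.673, 0.22, 0.2])]
canopy [(0.7, [377.4, 178.2], [0.767, 0.101, 0.3])]
flap [(0.81, [350.0, 183.2], [0.585, 0.181, 0.157]), (0.49, [119.1, 285.5], [0.575, -0.613, 0.157]), (0.17, [310.2, 293.2], [0.891, -0.241, 0.157])]
bin [(0.63, [380.2, 176.1], [0.66, 0.238, 0.2]), (0.22, [115.9, 284.9], [0.615, -0.628, 0.2])]
tray [(0.85, [244.3, 252.3], [0.511, -0.197, 0.004])]
rotor_lid [(0.75, [309.2, 296.0], [0.81, -0.174, 0.037])]
tip_box [(0.84, [116.4, 286.0], [0.475, -0.599, 0.067])]
top [[427.693   0.    277.636]
 [  0.    427.693 206.509]
 [  0.      0.      1.   ]] [ 0.458 -0.133  1.625] [-174.886    0.436  -88.721] 2
reject_a_mid [(0.39, [296.3, 220.9], [0.548, -0.188, 0.039])]
vial_1_mid [(0.39, [271.8, 218.9], [0.552, -0.097, 0.052]), (0.38, [324.1, 248.6], [0.448, -0.291, 0.052])]
slot [(0.67, [158.1, 200.5], [0.597, 0.282, 0.2])]
canopy [(0.88, [157.2, 200.2], [0.588, 0.256, 0.3]), (0.45, [186.7, 208.9], [0.563, 0.163, 0.3]), (0.43, [300.7, 244.8], [0.459, -0.194, 0.3])]
flap [(0.65, [187.1, 206.5], [0.583, 0.194, 0.157])]
bin [(0.93, [157.3, 199.8], [0.599, 0.285, 0.2])]
tray [(0.55, [296.7, 232.9], [0.504, -0.192, 0.004])]
rotor_lid [(0.64, [286.3, 157.9], [0.784, -0.146, 0.037]), (0.52, [155.0, 198.8], [0.619, 0.342, 0.037]), (0.43, [326.6, 220.8], [0.551, -0.301, 0.037])]
tip_box [(0.72, [403.3, 252.1], [0.442, -0.576, 0.067])]
```

View both.

```bash
python3 - <<'E'
import cv2
a=cv2.imread('pics/scene.png')[100:360,60:480];b=cv2.imread('pics/top.png')[100:310,90:450]
cv2.imwrite('pics/s2.png',cv2.resize(a,(800,495),interpolation=cv2.INTER_CUBIC))
cv2.imwrite('pics/t2.png',cv2.resize(b,(800,467),interpolation=cv2.INTER_CUBIC))
E
```

```text
(no output)
```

View pics/s2.png

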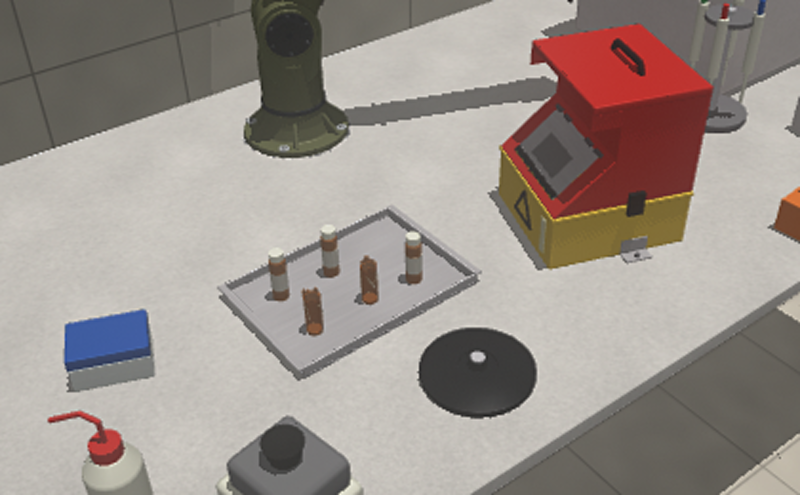

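View pics/t2.png

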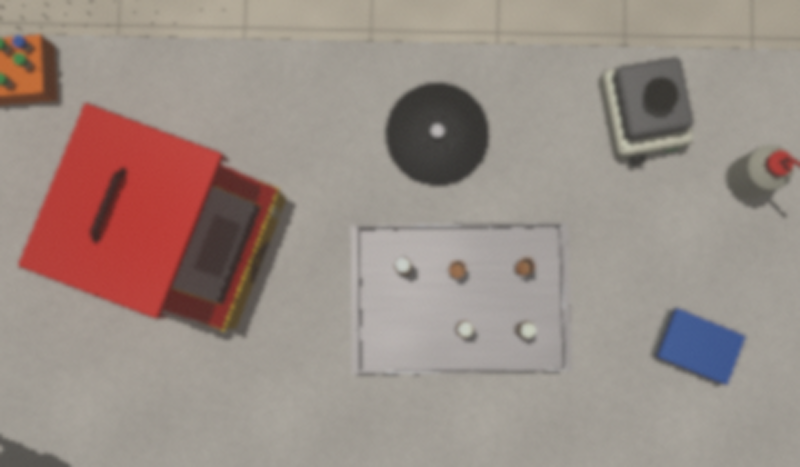

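The pictures show the sound vials in the top crop at (403,265), (465,330) and (528,330). The rejects are at (457,270) and (525,268), which is (369,280) and (314,312) in the scene crop. The bin's front faces right, towards the tray, turned by about 20°. Next I measure the poses.

```bash
cat > m.py <<'E'
from h import *
from scipy.optimize import least_squares
np.set_printoptions(precision=4,suppress=True)
S=eyes.read_camera('scene');T=eyes.read_camera('top')
def amber(p):
    h=cv2.cvtColor(p['pixels'],cv2.COLOR_RGB2HSV)
    m=((h[...,0]<16)&(h[...,1]>90)&(h[...,2]>40)&(h[...,2]<190)).astype(np.uint8)
    n,l,s,c=cv2.connectedComponentsWithStats(m);return l,s,c
def tri(a,b):
    (o1,d1),(o2,d2)=ray(S,a),ray(T,b)
    t=np.linalg.lstsq(np.c_[d1,-d2],o2-o1,rcond=None)[0]
    return (o1+t[0]*d1+o2+t[1]*d2)/2, np.linalg.norm(o1+t[0]*d1-o2-t[1]*d2)
k=800/420;q=800/360
sg=[(60+369/k,100+280/k),(60+314/k,100+312/k)];tg=[(90+457/q,100+270/q),(90+525/q,100+268/q)]
for name,s0,t0 in zip('ab',sg,tg):
    r=[]
    for p,g in((S,s0),(T,t0)):
        l,s,c=amber(p);ok=[i for i in range(1,len(s)) if s[i,4]>15]
        i=min(ok,key=lambda i:np.hypot(*(c[i]-g)));r.append(c[i]);print(name,s[i],c[i])
    print(tri(*r), 'scene@.041',onz(S,r[0],.041),'top@.06',onz(T,r[1],.06))
for g in((403,265),(465,330),(528,330)): print('sound',onz(T,(90+g[0]/q,100+g[1]/q),.099))
# bin: red cover in top view
C=np.array([(86,103),(222,155),(160,317),(20,265)])/q+[90,100]   # back-? corners z=.316
F=np.array([(280,190),(232,330)])/q+[90,100]
SC=np.array([(644,24),(712,87),(597,107),(531,41)])/k+[60,100] # scene cover corners
def W(v,pts):
    x,y,a=v[:3];a=np.array([np.cos(a),np.sin(a)]);b=np.array([-a[1],a[0]])
    return np.array([[*(np.array([x,y])+p[0]*a+p[1]*b),p[2]] for p in pts])
def res(v):
    c=v[3]
    P=W(v,[(130,-120,0),(c*1e3,-120,0),(c*1e3,120,0),(130,120,0)]/np.array(1e3)+[0,0,.316])
    Q=W(v,[(-.13,-.12,.11),(-.13,.12,.11)])
    return np.r_[(proj(T,P)-C).ravel(),(proj(T,Q)-F).ravel(),(proj(S,P)[[0,1,2,3]]-SC[[0,0,0,0]]).ravel()*0]
v=least_squares(res,[.6,.3,np.radians(69),-.06],x_scale=.1).x
print('bin',v,np.degrees(v[2]));print(res(v)[:12])
if __name__=='__main__':
    pts=[(-.078+s*.743*.055,y,.157+s*.669*.055) for s,y in((-1,-.085),(-1,.085),(1,.085),(1,-.085))]
    pts2=[(-.13,-.12,0),(-.13,-.12,.11),(-.13,.12,.11),(-.13,.12,0)]; pts3=[(v[3],-.12,.316),(v[3],.12,.316),(.13,.12,.316),(.13,-.12,.316)]
    out=[]
    for p,(a,b,c,d) in((S,(120,270,280,440)),(T,(130,270,90,230))):
        im=cv2.resize(p['pixels'][...,::-1],None,fx=4,fy=4,interpolation=cv2.INTER_CUBIC)
        for P,col in((pts,(0,255,0)),(pts2,(255,0,0)),(pts3,(255,255,0))):
            cv2.polylines(im,[np.int32(proj(p,W(v,P))*4+2)],True,col,1)
        if p is S: im=im[90*4:240*4,300*4:450*4]
        else: im=im[130*4:280*4,85*4:235*4]
        out.append(cv2.resize(im,(400,400)))
    cv2.imwrite('pics/ov.png',np.hstack(out))
E
python3 m.py
```

```text
a [249 235   9  25 147] [252.8503 247.5646]
a [293 219   6   6  27] [295.4074 221.2593]
(array([ 0.546 , -0.1849,  0.0417]), np.float64(0.0006325020991979144)) scene@.041 [ 0.5451 -0.1848  0.041 ] top@.06 [ 0.5451 -0.1841  0.06  ]
b [219 251  10  25 166] [223.8313 263.5843]
b [323 218   6   5  27] [325.4074 220.0741]
(array([ 0.5529, -0.2959,  0.0405]), np.float64(0.0004954008943593184)) scene@.041 [ 0.5532 -0.2964  0.041 ] top@.06 [ 0.5519 -0.2937  0.06  ]
sound [ 0.5483 -0.0967  0.099 ]
sound [ 0.4465 -0.1982  0.099 ]
sound [ 0.4487 -0.2987  0.099 ]
bin [ 0.5948  0.2635  1.2437 -0.0752] 71.26140993063127
[ 0.1243  1.0188  0.2106 -0.2132 -0.0736 -0.1576  0.8978  0.3176  0.5679
 -0.7057 -1.8847 -0.3649]
```

View pics/ov.png

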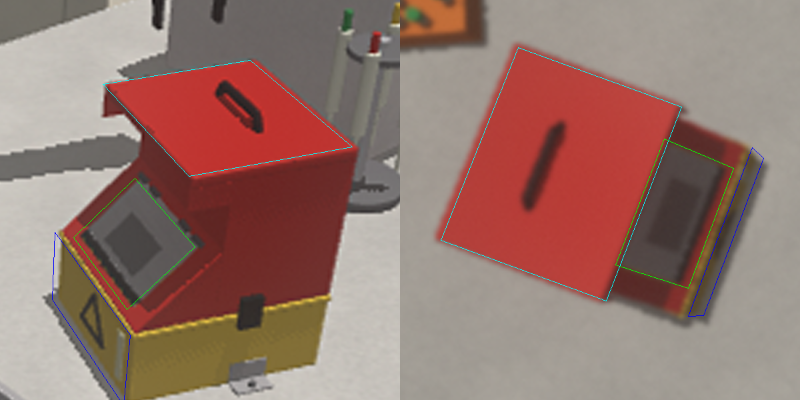

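The overlay agrees with the picture to about 1–2 px after shifting the fit slightly along the unit's depth. I take the bin yaw as about 70° and the slot as (0.570, 0.194, 0.157). Now I raise the tool and travel over the unit to the tray.

Request:
{"method": "drive_tool", "body": {"angular": [[0,0,0],[0,0,0],[0,0,0],[0,0,0],[0,0,0]], "delta_pos": [[0,0,-4],[0,0,-4],[0,0,-4],[0,0,-4],[0,0,-4]], "gripper": [7,7,7,7,7], "squeeze": 20}}

```text
time_s: 1.6
tool_pos: [0.2475, 0.6007, 0.4385]
tool_rot: [180.0, 0.0, 157.6]
force: [0.9, 0.9, 0.4]
grip_width: 0.0704
grasp_force: 0.0
```

Request:
{"method": "drive_tool", "body": {"angular": [[0,0,0],[0,0,0],[0,0,0],[0,0,0],[0,0,0],[0,0,0],[0,0,0],[0,0,0],[0,0,0],[0,0,0],[0,0,0],[0,0,0],[0,0,0],[0,0,0],[0,0,0],[0,0,0],[0,0,0],[0,0,0],[0,0,0],[0,0,0]], "delta_pos": [[-2.875,-3.065,0],[-2.875,-3.065,0],[-2.875,-3.065,0],[-2.875,-3.065,0],[-2.875,-3.065,0],[-2.875,-3.065,0],[-2.875,-3.065,0],[-2.875,-3.065,0],[-2.875,-3.065,0],[-2.875,-3.065,0],[-2.875,-3.065,0],[-2.875,-3.065,0],[-2.875,-3.065,0],[-2.875,-3.065,0],[-2.875,-3.065,0],[-2.875,-3.065,0],[-2.875,-3.065,0],[-2.875,-3.065,0],[-2.875,-3.065,0],[-2.875,-3.065,0]], "gripper": [7,7,7,7,7,7,7,7,7,7,7,7,7,7,7,7,7,7,7,7]}}

```text
time_s: 3.6
tool_pos: [0.5462, -0.1862, 0.437]
tool_rot: [180.0, 0.1, 157.7]
force: [-0.1, 0.4, -0.4]
grip_width: 0.07
grasp_force: 0.0
```

Request:
{"method": "drive_tool", "body": {"angular": [[0,0,0.139],[0,0,0.139],[0,0,0.139],[0,0,0.139],[0,0,0.139],[0,0,0.139],[0,0,0.139],[0,0,0.139],[0,0,0.139],[0,0,0.139],[0,0,0.139],[0,0,0]], "delta_pos": [[0,0,2],[0,0,2],[0,0,2],[0,0,2],[0,0,2],[0,0,2],[0,0,2],[0,0,2],[0,0,2],[0,0,2],[0,0,2],[0,0,0]], "gripper": [7,7,7,7,7,7,7,7,7,7,7,7]}}

```text
time_s: 4.8
tool_pos: [0.5442, -0.1839, 0.2141]
tool_rot: [-179.7, 0.0, 70.0]
force: [-0.7, 0.4, -0.3]
grip_width: 0.0699
grasp_force: 0.0
```

Request:
{"method": "drive_tool", "body": {"angular": [[0,0,0],[0,0,0],[0,0,0],[0,0,0],[0,0,0],[0,0,0],[0,0,0],[0,0,0],[0,0,0],[0,0,0],[0,0,0],[0,0,0],[0,0,0],[0,0,0],[0,0,0],[0,0,0],[0,0,0]], "delta_pos": [[0,0.1,2],[0,0,2],[0,0,2],[0,0,2],[0,0,2],[0,0,1.5],[0,0,1.5],[0,0,1.5],[0,0,1.5],[0,0,0],[0,0,0],[0,0,0],[0,0,0],[0,0,0],[0,0,0],[0,0,0],[0,0,0]], "gripper": [7,7,7,7,7,7,7,7,7,7,2,2,2,2,2,2,2]}}

```text
time_s: 6.5
tool_pos: [0.5468, -0.1852, 0.0567]
tool_rot: [180.0, -0.0, 70.0]
force: [0.9, 0.0, 0.1]
grip_width: 0.0275
grasp_force: 20.0
```

Request:
{"method": "drive_tool", "body": {"angular": [[0,0,0],[0,0,0],[0,0,0],[0,0,0],[0,0,0],[0,0,0],[0,0,0],[0,0,0],[0,0,0],[0,0,0],[0,0.122,0],[0,0.122,0],[0,0.122,0],[0,0.122,0],[0,0.122,0],[0,0.123,0],[0,0,0]], "delta_pos": [[0,0,-1],[0,0,-2],[0,0,-2.5],[0,0,-2.5],[0,0,-2.5],[0,0,-2.5],[0,0,-2.5],[0,0,-2.5],[0,0,-2.5],[0,0,-2.5],[0,0,0],[0,0,0],[0,0,0],[0,0,0],[0,0,0],[0,0,0],[0,0,0]], "gripper": [2,2,2,2,2,2,2,2,2,2,2,2,2,2,2,2,2]}}

```text
time_s: 8.2
tool_pos: [0.5442, -0.189, 0.2842]
tool_rot: [-179.6, -41.9, 69.3]
force: [0.5, -0.2, -1.3]
grip_width: 0.028
grasp_force: 20.0
```

Request:
{"method": "drive_tool", "body": {"angular": [[0,0,0],[0,0,0],[0,0,0],[0,0,0],[0,0,0],[0,0,0],[0,0,0],[0,0,0],[0,0,0],[0,0,0],[0,0,0],[0,0,0],[0,0,0],[0,0,0],[0,0,0]], "delta_pos": [[1.43,-0.77,1.86],[1.43,-0.77,1.86],[1.43,-0.77,1.86],[1.43,-0.77,1.86],[1.43,-0.77,1.86],[1.43,-0.77,1.86],[1.43,-0.77,1.86],[1.43,-0.77,1.86],[1.43,-0.77,1.86],[1.43,-0.77,1.86],[1.43,-0.77,1.86],[1.43,-0.77,1.86],[1.43,-0.77,1.86],[1.43,-0.77,1.86],[0,0,0]], "gripper": [2,2,2,2,2,2,2,2,2,2,2,2,2,2,2]}}

```text
time_s: 9.7
tool_pos: [0.5542, 0.1606, 0.2278]
tool_rot: [179.9, -42.0, 70.6]
force: [-0.7, 0.5, -0.5]
grip_width: 0.0278
grasp_force: 20.0
```

```bash
python3 - <<'E'
from h import *
p=eyes.read_camera('scene');w=eyes.read_camera('wrist')
a=cv2.resize(p['pixels'][60:270,200:480,::-1],(400,300),interpolation=cv2.INTER_CUBIC)
b=cv2.resize(w['pixels'][...,::-1],(400,300))
cv2.imwrite('pics/st1.png',np.hstack([a,b]))
E
```

```text
(no output)
```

View pics/st1.png

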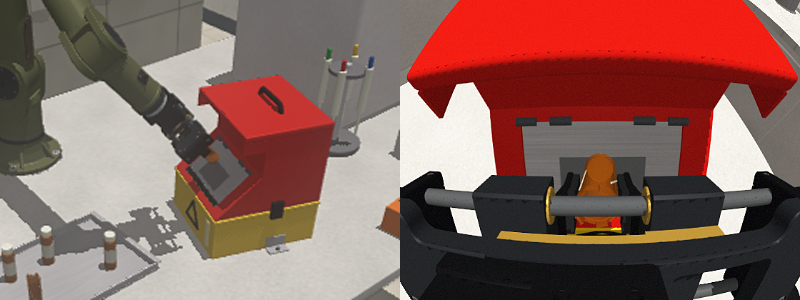

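```bash
python3 - <<'E'
from h import *
np.set_printoptions(precision=4,suppress=True)
w=eyes.read_camera('wrist');o=telemetry.get_obs()
Rt=mat(o['tool_rot']);print('cam in tool',(np.array(w['origin'])-o['tool_pos'])@Rt,'time',o['time_s'])
K=np.array(w['mtx']);M=mat(w['orientation'])
def fp(X):
    c=(np.array(X)-w['origin'])@M;r=np.hypot(c[0],c[1]);th=np.arctan2(r,c[2]);return K[0,0]*th*c[:2]/r+K[:2,2]
a=np.radians(70);A=np.array([np.cos(a),np.sin(a)]);B=np.array([-A[1],A[0]]);c0=np.array([.5965,.267])
def bw(x,y,z): return [*(c0+x*A+y*B),z]
for n,p in(('hinge+y',(-.0371,.085,.1938)),('hinge-y',(-.0371,-.085,.1938)),('can+y',(-.078,.12,.3)),('can0',(-.078,0,.3)),('can-y',(-.078,-.12,.3))): print(n,fp(bw(*p)))
print('tcp bin', (np.array(o['tool_pos'])[:2]-c0)@np.c_[A,B],o['tool_pos'][2])
E
```

```text
cam in tool [ 0.0747  0.0002 -0.1482] time 9.85
hinge+y [162.5148 175.3454]
hinge-y [392.0429 176.0919]
can+y [ 21.5744 132.1452]
can0 [277.1781 112.1596]
can-y [533.2119 133.732 ]
tcp bin [-0.1187 -0.0003] 0.22807731571170545
```

The wrist view shows the vial in front of the slot, with hinges at about row 172 as the model predicts. The wrist camera is on the canopy side and would pass within millimetres of the canopy edge at 42°, so I steepen the tilt to about 54° and enter from further down the slope.

Request:
{"method": "drive_tool", "body": {"angular": [[0,0.07,0],[0,0.07,0],[0,0.07,0],[0,0,0],[0,0,0],[0,0,0]], "delta_pos": [[-1.1,0,0],[-1.1,0,0],[-1.1,0,0],[0,0,1],[0,0,1],[0,0,0]], "gripper": [2,2,2,2,2,2]}}

```text
time_s: 10.45
tool_pos: [0.5535, 0.151, 0.1915]
tool_rot: [-180.0, -54.0, 70.2]
force: [0.0, 0.8, -0.2]
grip_width: 0.0275
grasp_force: 20.0
```

Request:
{"method": "drive_tool", "body": {"angular": [[0,0,0],[0,0,0],[0,0,0],[0,0,0],[0,0,0],[0,0,0],[0,0,0],[0,0,0]], "delta_pos": [[0,0,0.8],[0,0,0.8],[0,0,0.8],[0,0,0.8],[0,0,0.8],[0,0,0.8],[0,0,0],[0,0,0]], "gripper": [2,2,2,2,2,2,2,2]}}

```text
time_s: 11.25
tool_pos: [0.5664, 0.1854, 0.1626]
tool_rot: [-179.9, -54.0, 70.0]
force: [-0.9, -1.6, 0.2]
grip_width: 0.0281
grasp_force: 20.0
```

Request:
{"method": "drive_tool", "body": {"angular": [[0,0,0],[0,0,0],[0,0,0],[0,0,0],[0,0,0],[0,0,0],[0,0,0],[0,0,0]], "delta_pos": [[0,0,0.8],[0,0,0.8],[0,0,0.8],[0,0,0.8],[0,0,0.6],[0,0,0.6],[0,0,0],[0,0,0]], "gripper": [2,2,2,2,2,2,2,2]}}

```text
time_s: 12.05
tool_pos: [0.5786, 0.2191, 0.1369]
tool_rot: [-179.9, -54.0, 70.0]
force: [-1.2, -0.6, -1.1]
grip_width: 0.028
grasp_force: 20.0
```

```bash
cat > look.py <<'E'
import sys
from h import *
p=eyes.read_camera('scene');w=eyes.read_camera('wrist')
a=cv2.resize(p['pixels'][60:270,200:480,::-1],(400,300),interpolation=cv2.INTER_CUBIC)
b=cv2.resize(w['pixels'][...,::-1],(400,300))
cv2.imwrite(sys.argv[1],np.hstack([a,b]))
E
python3 look.py pics/in1.png
```

```text
(no output)
```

View pics/in1.png

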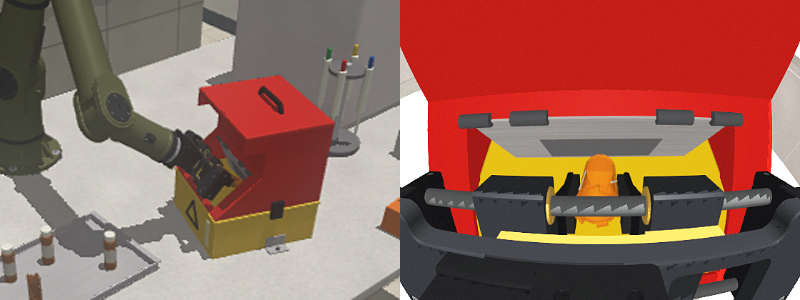

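The flap is pushed well in, with its edge at about row 155 of the wrist half, and the vial is inside the slot. I release it.

Request:
{"method": "drive_tool", "body": {"angular": [[0,0,0],[0,0,0],[0,0,0],[0,0,0],[0,0,0],[0,0,0],[0,0,0],[0,0,0],[0,0,0],[0,0,0]], "delta_pos": [[0,0,0],[0,0,0],[0,0,0],[0,0,0],[0,0,0],[0,0,0],[0,0,0],[0,0,0],[0,0,0],[0,0,0]], "gripper": [7,7,7,7,7,7,7,7,7,7]}}

```text
time_s: 13.15
tool_pos: [0.5791, 0.2189, 0.1375]
tool_rot: [180.0, -54.0, 70.0]
force: [1.4, -2.4, -0.4]
grip_width: 0.0701
grasp_force: 0.7
```

```bash
python3 look.py pics/rel1.png
```

```text
(no output)
```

View pics/rel1.png

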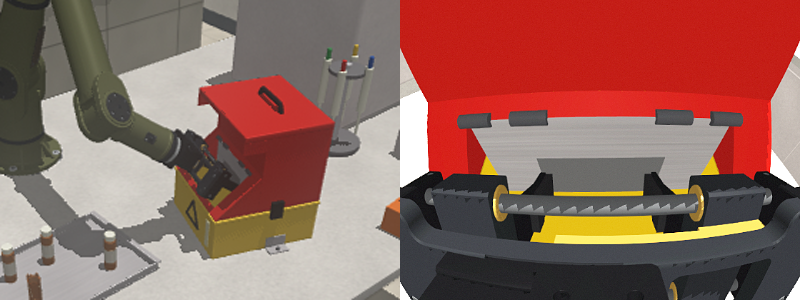

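The slot is empty, so the vial has dropped, and the fingers are still holding the flap. I retract and return to the tray for the second one.

Request:
{"method": "drive_tool", "body": {"angular": [[0,0,0],[0,0,0],[0,0,0],[0,0,0],[0,0,0],[0,0,0],[0,0,0]], "delta_pos": [[0,0,-1],[0,0,-1.5],[0,0,-2],[0,0,-2.5],[0,0,-2.5],[0,0,-2.5],[0,0,0]], "gripper": [7,7,7,7,7,7,7]}}

```text
time_s: 13.95
tool_pos: [0.5468, 0.1247, 0.2108]
tool_rot: [179.7, -54.2, 70.0]
force: [0.6, 0.2, 0.0]
grip_width: 0.0697
grasp_force: 0.0
```

Request:
{"method": "drive_tool", "body": {"angular": [[0,0,0],[0,0,0],[0,0,0],[0,0,0],[0,0,0],[0,0,0],[0,0,0],[0,0,0],[0,0,0],[0,0,0],[0,0,0],[0,0,0],[0,0,0],[0,0,0],[0,0,0],[0,0,0],[0,0,0]], "delta_pos": [[-0.99,0.95,-2.34],[-0.99,0.95,-2.34],[-0.99,0.95,-2.34],[-0.99,0.95,-2.34],[-0.99,0.95,-2.34],[-0.99,0.95,-2.34],[-0.99,0.95,-2.34],[-0.99,0.95,-2.34],[-0.99,0.95,-2.34],[-0.99,0.95,-2.34],[-0.99,0.95,-2.34],[-0.99,0.95,-2.34],[-0.99,0.95,-2.34],[-0.99,0.95,-2.34],[-0.99,0.95,-2.34],[-0.99,0.95,-2.34],[0,0,0]], "gripper": [7,7,7,7,7,7,7,7,7,7,7,7,7,7,7,7,7]}}

```text
time_s: 15.65
tool_pos: [0.5526, -0.2992, 0.2988]
tool_rot: [-179.9, -54.0, 69.8]
force: [-0.5, 0.1, 0.6]
grip_width: 0.0701
grasp_force: 0.0
```

Request:
{"method": "drive_tool", "body": {"angular": [[0,-0.135,0],[0,-0.135,0],[0,-0.135,0],[0,-0.135,0],[0,-0.135,0],[0,-0.135,0],[0,-0.132,0],[0,0,0]], "delta_pos": [[0,0,0],[0,0,0],[0,0,0],[0,0,0],[0,0,0],[0,0,0],[0,0,0],[0,0,0]], "gripper": [7,7,7,7,7,7,7,7]}}

```text
time_s: 16.45
tool_pos: [0.5577, -0.2876, 0.2986]
tool_rot: [-179.9, -0.2, 70.9]
force: [1.1, 1.9, -0.6]
grip_width: 0.0701
grasp_force: 0.0
```

```bash
python3 - <<'E'
from h import *
np.set_printoptions(precision=4,suppress=True)
w=eyes.read_camera('wrist');o=telemetry.get_obs();p=eyes.read_camera('scene')
K=np.array(w['mtx']);M=mat(w['orientation'])
c=(np.array([.553,-.296,.06])-w['origin'])@M;r=np.hypot(c[0],c[1]);uv=K[0,0]*np.arctan2(r,c[2])*c[:2]/r+K[:2,2]
print(o['time_s'],o['tool_pos'],o['tool_rot'],uv)
b=w['pixels'][...,::-1].copy();cv2.circle(b,tuple(np.int32(uv)),3,(0,255,0),1)
a=cv2.resize(p['pixels'][60:300,160:480,::-1],(400,300),interpolation=cv2.INTER_CUBIC)
cv2.imwrite('pics/b1.png',np.hstack([a,cv2.resize(b,(400,300))]))
E
```

```text
16.5 [ 0.5557 -0.2906  0.2986] [-179.8977   -0.3051   70.5567] [275.7071 191.2486]
```

View pics/b1.png

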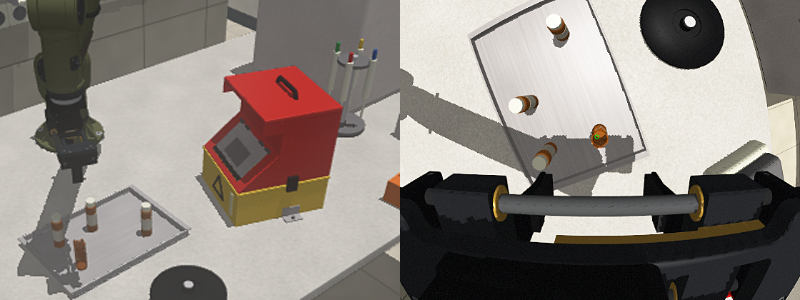

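The flap is shut, the sound vials are standing, and reject B is under the predicted mark. I descend and grasp.

Request:
{"method": "drive_tool", "body": {"angular": [[0,0,0],[0,0,0],[0,0,0],[0,0,0],[0,0,0]], "delta_pos": [[0.2,0,2.5],[0,0,2.5],[0,0,2.5],[0,0,2.5],[0,0,0]], "gripper": [7,7,7,7,7]}}

```text
time_s: 17.05
tool_pos: [0.5501, -0.2957, 0.1961]
tool_rot: [-179.6, -0.2, 69.7]
force: [-0.0, 0.6, 0.6]
grip_width: 0.0702
grasp_force: 0.0
```

Request:
{"method": "drive_tool", "body": {"angular": [[0,0,0],[0,0,0],[0,0,0],[0,0,0],[0,0,0],[0,0,0],[0,0,0],[0,0,0],[0,0,0],[0,0,0],[0,0,0],[0,0,0],[0,0,0],[0,0,0],[0,0,0],[0,0,0],[0,0,0]], "delta_pos": [[0,0,1.8],[0,0,1.8],[0,0,1.8],[0,0,1.8],[0,0,1.8],[0,0,1.8],[0,0,1.2],[0,0,1.2],[0,0,1],[0,0,0],[0,0,0],[0,0,0],[0,0,0],[0,0,0],[0,0,0],[0,0,0],[0,0,0]], "gripper": [7,7,7,7,7,7,7,7,7,7,2,2,2,2,2,2,2]}}

```text
time_s: 18.75
tool_pos: [0.5542, -0.2944, 0.0578]
tool_rot: [180.0, -0.1, 70.0]
force: [-0.6, 0.2, 0.8]
grip_width: 0.027
grasp_force: 19.4
```

Request:
{"method": "drive_tool", "body": {"angular": [[0,0,0],[0,0,0],[0,0,0],[0,0,0],[0,0,0],[0,0,0],[0,0,0],[0,0,0],[0,0,0],[0,0,0],[0,0.118,0],[0,0.118,0],[0,0.118,0],[0,0.118,0],[0,0.118,0],[0,0.118,0],[0,0.118,0],[0,0.116,0],[0,0,0],[0,0,0]], "delta_pos": [[0,0,-1],[0,0,-2],[0,0,-2.5],[0,0,-2.5],[0,0,-2.5],[0,0,-2.5],[0,0,-2.5],[0,0,-2.5],[0,0,-2.5],[0,0,-2.5],[0,0,0],[0,0,0],[0,0,0],[0,0,0],[0,0,0],[0,0,0],[0,0,0],[0,0,0],[0,0,0],[0,0,0]], "gripper": [2,2,2,2,2,2,2,2,2,2,2,2,2,2,2,2,2,2,2,2]}}

```text
time_s: 20.75
tool_pos: [0.5536, -0.2952, 0.2875]
tool_rot: [-179.9, -53.9, 69.9]
force: [1.1, 0.3, 1.1]
grip_width: 0.0274
grasp_force: 19.4
```

Request:
{"method": "drive_tool", "body": {"angular": [[0,0,0],[0,0,0],[0,0,0],[0,0,0],[0,0,0],[0,0,0],[0,0,0],[0,0,0],[0,0,0],[0,0,0],[0,0,0],[0,0,0],[0,0,0],[0,0,0],[0,0,0],[0,0,0],[0,0,0],[0,0,0],[0,0,0]], "delta_pos": [[0.98,-0.9,2.19],[0.98,-0.9,2.19],[0.98,-0.9,2.19],[0.98,-0.9,2.19],[0.98,-0.9,2.19],[0.98,-0.9,2.19],[0.98,-0.9,2.19],[0.98,-0.9,2.19],[0.98,-0.9,2.19],[0.98,-0.9,2.19],[0.98,-0.9,2.19],[0.98,-0.9,2.19],[0.98,-0.9,2.19],[0.98,-0.9,2.19],[0.98,-0.9,2.19],[0.98,-0.9,2.19],[0.98,-0.9,2.19],[0,0,0],[0,0,0]], "gripper": [2,2,2,2,2,2,2,2,2,2,2,2,2,2,2,2,2,2,2]}}

```text
time_s: 22.65
tool_pos: [0.5468, 0.134, 0.2056]
tool_rot: [179.7, -54.1, 70.5]
force: [-0.2, -0.6, -0.5]
grip_width: 0.0273
grasp_force: 19.4
```

Request:
{"method": "drive_tool", "body": {"angular": [[0,0,0],[0,0,0],[0,0,0],[0,0,0],[0,0,0],[0,0,0],[0,0,0],[0,0,0],[0,0,0],[0,0,0],[0,0,0],[0,0,0],[0,0,0],[0,0,0],[0,0,0],[0,0,0]], "delta_pos": [[-0.15,0,0.8],[0,0,0.8],[0,0,0.8],[0,0,0.8],[0,0,0.8],[0,0,0.8],[0,0,0.8],[0,0,0.8],[0,0,0.8],[0,0,0.8],[0,0,0.8],[0,0,0.8],[0,0,0.8],[0,0,0.8],[0,0,0],[0,0,0]], "gripper": [2,2,2,2,2,2,2,2,2,2,2,2,2,2,2,2]}}

```text
time_s: 24.25
tool_pos: [0.5768, 0.2174, 0.1361]
tool_rot: [-179.9, -54.0, 70.0]
force: [0.5, -1.5, -2.3]
grip_width: 0.0268
grasp_force: 19.9
```

```bash
python3 look.py pics/in2.png
```

```text
(no output)
```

View pics/in2.png

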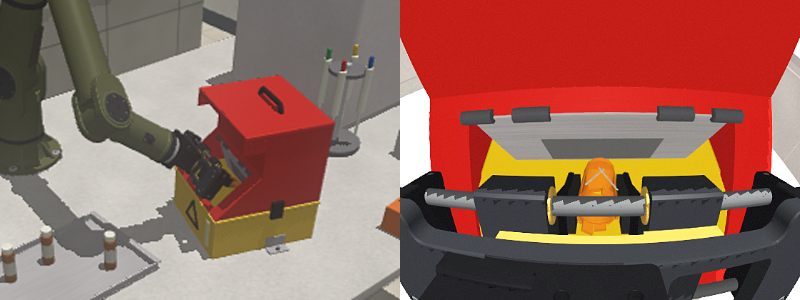

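The second vial is inside and the flap is held open as before. I release it.

Request:
{"method": "drive_tool", "body": {"angular": [[0,0,0],[0,0,0],[0,0,0],[0,0,0],[0,0,0],[0,0,0],[0,0,0],[0,0,0],[0,0,0],[0,0,0]], "delta_pos": [[0,0,0],[0,0,0],[0,0,0],[0,0,0],[0,0,0],[0,0,0],[0,0,0],[0,0,0],[0,0,0],[0,0,0]], "gripper": [7,7,7,7,7,7,7,7,7,7]}}

```text
time_s: 25.35
tool_pos: [0.5774, 0.2172, 0.1369]
tool_rot: [180.0, -54.0, 70.0]
force: [1.3, -1.9, 0.4]
grip_width: 0.0699
grasp_force: 0.7
```

```bash
python3 look.py pics/rel2.png
```

```text
(no output)
```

View pics/rel2.png

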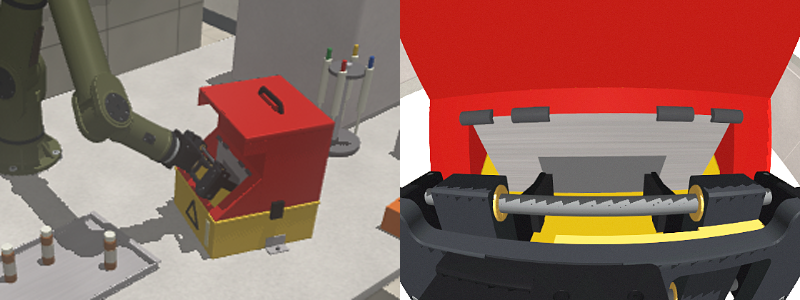

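The second vial has dropped too. I retract well clear, then check.

Request:
{"method": "drive_tool", "body": {"angular": [[0,0,0],[0,0,0],[0,0,0],[0,0,0],[0,0,0],[0,0,0],[0,0,0],[0,0,0],[0,0,0],[0,0,0],[0,0,0],[0,0,0],[0,0,0]], "delta_pos": [[0,0,-1],[0,0,-1.5],[0,0,-2],[0,0,-2.5],[0,0,-2.5],[0,0,-2.5],[0,0,-2],[0,0,-2],[0,0,-2],[0,0,-2],[0,0,0],[0,0,0],[0,0,0]], "gripper": [7,7,7,7,7,7,7,7,7,7,7,7,7]}}

```text
time_s: 26.75
tool_pos: [0.5215, 0.0661, 0.2539]
tool_rot: [-179.9, -54.0, 70.0]
force: [0.4, 0.0, -0.2]
grip_width: 0.0699
grasp_force: 0.0
```

```bash
python3 look.py pics/end.png
```

```text
(no output)
```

View pics/end.png

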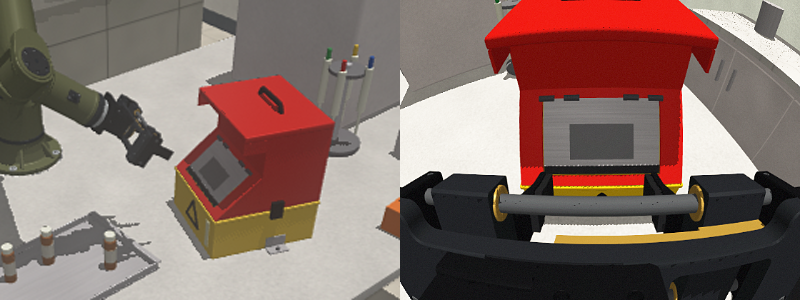

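The flap is shut, with its patch at (602,140) in the wrist half. The three capped vials are still standing, and the arm is clear of everything.

```bash
python3 -c "
from cell import env
print(env.sign_off())"
```

```text
the job is handed in; nothing more can be done
None
```

Both broken vials went through the slot into the broken-glass unit, the flap sprang shut, the three capped vials are still standing, and I handed the job in at about 27 s; no verdict came back, and I tilted the tool about 54° at the slot, beyond the stated 25–45°, so the wrist camera would clear the canopy.

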